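# Find the unlocked hatch of the cable box and push it open

## Robot

A 6-joint arm with a two-finger parallel gripper is mounted at the origin on a cart in front of the work surface, level with it; the furniture and walls round the work are solid. World frame = base frame: x ahead of the robot, y to its left, z up, the work surface at z = 0. Lengths are in mm, angles in degrees, forces in N, time in s.
With the tool pointing down it reaches from about 350 to 850 mm from the base axis. Payload 8.1 kg.
Tool frame: the origin (TCP) lies midway between the tips of the shut fingers; the grasp point (between the pads) lies 19 mm behind it; z points along the fingers, y is the line along which they close (so a half turn about z gives the same grasp; the last joint's range is limited). The gripper opens to 85 mm and grips with 20 to 120 N. Pads are 22 mm wide; open, the fingers measure 114 mm over their backs; the gripper's body (76 mm by 85 mm) begins 54 mm behind the grasp point. The pads swing forward as they close: fully open they stand 13 mm farther back than shut.
Start: joints at [-69.523, 7.471, 85.268, -0, 87.261, -4.893], TCP at [257.102, -542.129, 231.292] pointing down, gripper open.
Joint ranges: [-169.43, 169.43], [-51.17, 129.36], [1.28, 143.12], [-76.62, 256.62], [0, 156.53], [-152.29, 152.29]. Speed limits (degrees/s): [136.94, 136.94, 159.86, 180, 180, 180].

## Interface

Orientations are given as [roll, pitch, yaw] about the fixed x, y, z axes, in that order (R = Rz(yaw) Ry(pitch) Rx(roll)).
In Python, from bench import r gives the robot as it stands. The module is installed in compiled form; this text tells all that it offers.
- The arm moves only by the tool jog_arm, never from a script. Its argument "rows" is a list of rows, each a list of 2 entries, a list of its own where there are three numbers: the shift along the tool's x, y, z in mm, then the turn, a rotation vector about the tool's x, y, z in rad. A call has 1 to 10 rows; each row is the pose to reach, as a shift and turn from the pose commanded when the call began, along the tool's axes at that moment; what a row does not reach only later rows make up. A row lasts 1/10 s, in which the tool goes at most 50 mm and 8.59 degrees, less where a joint would pass 70% of its speed; a pose out of reach is approached as far as the arm can. A call with a gripper value outside its range is refused whole. "grip" is the finger opening in mm, from 0 to 85.4, set as the call begins (left out, the last holds). The fingers move at their own pace and stop on an object; "force" is the grip in N (left out, the last holds). Time passes only in rows, so rows that repeat a pose let the fingers close. It gives the time, the measured TCP pose, the force, the opening and the grip force at its end, in the units of the state.
- r.sense(): the state, without advancing time (a new reading comes with each control period).
- r.snapshot(name): name is "scene" or "top" or "wrist"; returns (picture, depth): 420x560x3 uint8, blue, green, red; 420x560 float32, mm along the optical axis (not along the pixel's ray), 0 where there is no reading.
- r.camera_params(name): a dict with "fx", "fy", "cx", "cy" (pixels), "pose" (4x4, takes a point from camera to world coordinates); the wrist camera has in their place "tool_from_camera" (4x4, takes a point from camera to tool coordinates, whose origin is the TCP and whose axes are the flange's). Camera axes: x right, y down, z forward; pixel columns grow to the right and rows downward; lengths in mm; the calibration is good to about 2 mm. A picture is of the moment at which its call begins: read the wrist's pose just before it. camera_params takes no time and is no camera call.
- r.hand_in(): hands the job in; it is judged then, once.
The state is a dict: "time": time; "joint_pos": joint angles; "qd": joint speeds; "joint_efforts": joint torques, N m; "tool_pos": TCP position; "tcp_rot": TCP orientation; "ft_force": force on the tool from outside, world axes, zero at the start; "wrist_torque": the same for the moment, N m; "finger_gap": finger opening in mm; "grip_force": force on a finger pad.
Only numpy, scipy, OpenCV 4.12 (cv2) and the standard library are available. Lean on these libraries where they do the work, as an engineer would, in place of code of your own. Each camera call takes 0.05 s, during which the arm holds its last target. There are 200 camera calls.

## Task

Three of the four white hatches in the top of the grey cable box are locked from below and one is not; press gently on the black ribbed pads, one hatch after another, until you find the one that rocks, then push that one open by its pad, as far as it goes, and leave it standing open. Use only the fingertips or the outside of the fingers: grip and lift nothing, never lean hard on a hatch (a locked one needs no more than about 10 N to tell), and leave the tools and supplies round the box where they are.

Things in the scene. Friction and masses are not known exactly. Their poses are not given: they have to be found in the camera images.
- case: Grey box fixed to the bench, 120 (x) x 264 (y) x 56 mm high, black cable gland 16 mm out of its +y end. Origin: bench level, under the hatches' pivot line, mid-length; near (robot-side) face at x -58 mm, rear face x +62; z up. Flush in its top four identical white hatches, a to d at y +93, +31, -31, -93 mm; open bays below, 48 mm deep. Which one is unlocked varies and cannot be seen.
- hatch_a (a joint): Tilt, rad: 0 shut, 0.95 at its stop, fully open; only its near end can go down, its rear end rises. Stiff plate 96 (x) x 54 (y) x 4 mm on a pin along the box's y, 2 mm under the top at box x = 0 (46 mm near, 50 mm rear of it). Stiff pivot, 0.08 N m (3 N on the pad moves it): it stays at any angle. If locked, it gives 1 mm, then springs hard (8 N/mm); unlocked, it keeps sinking.
- hatch_a_pad (a point): Centre of the black ribbed press pad (26 x 46 mm) on the top face of hatch_a, 28 mm on the near side of its pivot, 56 mm above the bench while shut. Axes as the box's while shut; they tilt with the hatch.
- hatch_a_edge (a point): Middle of the rear top edge of hatch_a, 50 mm behind its pivot; it rises (to 41 mm above the box top) and comes towards the robot as the hatch opens. A fingertip pressing on down at the pad, some 23 mm below the box top, brings the hatch to its stop.
- hatch_b (a joint): Tilt, rad: 0 shut, 0.95 at its stop, fully open; only its near end can go down, its rear end rises. Stiff plate 96 (x) x 54 (y) x 4 mm on a pin along the box's y, 2 mm under the top at box x = 0 (46 mm near, 50 mm rear of it). Stiff pivot, 0.08 N m (3 N on the pad moves it): it stays at any angle. If locked, it gives 1 mm, then springs hard (8 N/mm); unlocked, it keeps sinking.
- hatch_b_pad (a point): Centre of the black ribbed press pad (26 x 46 mm) on the top face of hatch_b, 28 mm on the near side of its pivot, 56 mm above the bench while shut. Axes as the box's while shut; they tilt with the hatch.
- hatch_b_edge (a point): Middle of the rear top edge of hatch_b, 50 mm behind its pivot; it rises (to 41 mm above the box top) and comes towards the robot as the hatch opens. A fingertip pressing on down at the pad, some 23 mm below the box top, brings the hatch to its stop.
- hatch_c (a joint): Tilt, rad: 0 shut, 0.95 at its stop, fully open; only its near end can go down, its rear end rises. Stiff plate 96 (x) x 54 (y) x 4 mm on a pin along the box's y, 2 mm under the top at box x = 0 (46 mm near, 50 mm rear of it). Stiff pivot, 0.08 N m (3 N on the pad moves it): it stays at any angle. If locked, it gives 1 mm, then springs hard (8 N/mm); unlocked, it keeps sinking.
- hatch_c_pad (a point): Centre of the black ribbed press pad (26 x 46 mm) on the top face of hatch_c, 28 mm on the near side of its pivot, 56 mm above the bench while shut. Axes as the box's while shut; they tilt with the hatch.
- hatch_c_edge (a point): Middle of the rear top edge of hatch_c, 50 mm behind its pivot; it rises (to 41 mm above the box top) and comes towards the robot as the hatch opens. A fingertip pressing on down at the pad, some 23 mm below the box top, brings the hatch to its stop.
- hatch_d (a joint): Tilt, rad: 0 shut, 0.95 at its stop, fully open; only its near end can go down, its rear end rises. Stiff plate 96 (x) x 54 (y) x 4 mm on a pin along the box's y, 2 mm under the top at box x = 0 (46 mm near, 50 mm rear of it). Stiff pivot, 0.08 N m (3 N on the pad moves it): it stays at any angle. If locked, it gives 1 mm, then springs hard (8 N/mm); unlocked, it keeps sinking.
- hatch_d_pad (a point): Centre of the black ribbed press pad (26 x 46 mm) on the top face of hatch_d, 28 mm on the near side of its pivot, 56 mm above the bench while shut. Axes as the box's while shut; they tilt with the hatch.
- hatch_d_edge (a point): Middle of the rear top edge of hatch_d, 50 mm behind its pivot; it rises (to 41 mm above the box top) and comes towards the robot as the hatch opens. A fingertip pressing on down at the pad, some 23 mm below the box top, brings the hatch to its stop.
- driver_micro_mid (a point): Bystander: small blue screwdriver lying flat, 115 x 16 x 16 mm, loose on the bench. Point at the middle of it, 8 mm above the bench. Not to be disturbed.
- flux_jar_mid (a point): Bystander: orange jar with black cap standing upright, 37 mm wide, 48 mm high, loose on the bench. Point at the middle of it, 24 mm above the bench. Not to be disturbed.
- solder_spool_mid (a point): Bystander: spool of solder with blue flanges standing on end, 54 mm wide, 40 mm high, loose on the bench. Point at the middle of it, 20 mm above the bench. Not to be disturbed.
- long_nose_mid (a point): Bystander: blue long-nose pliers lying flat, 145 x 34 x 12 mm, loose on the bench. Point at the middle of it, 6 mm above the bench. Not to be disturbed.
- insulating_tape_mid (a point): Bystander: roll of black insulating tape lying flat, 48 mm wide, 18 mm high, loose on the bench. Point at the middle of it, 9 mm above the bench. Not to be disturbed.

How it is judged:
By the outcome, as a careful person would: the job done as asked, in the order asked, and still so for the second after the job is handed in, with the robot touching nothing.
It also fails if it takes over 42 s, if anything falls off the work surface, if the arm or the gripper's body presses on something with over 40 N, if the wrist force passes 120 N, or if a joint passes its speed limit or range.

## Working session

There is one attempt and no reset: what is moved stays moved. The work goes in short steps, Python scripts to look and compute and a tool call to move; the robot and the scene stay as the last step left them, time stands still between calls to the robot, and variables do not carry over. Pictures are saved under pics/ and viewed, at most 10 in all, crops included, and the job is handed in when it is done.

Besides the shell and the picture viewer there is one more tool, called after "Request:" as name([rows], argument=value, ...), one row to a line, values as JSON. jog_arm: Moves the arm, as the interface text tells. Its arguments: {"type":"object","properties":{"rows":{"type":"array"},"grip":{"type":"number"},"force":{"type":"number"}},"required":["rows"]}

```bash
mkdir -p pics; python3 - <<'E'
from bench import r
import cv2,numpy as np
print(r.sense())
for n in("top","scene"):
    p,d=r.snapshot(n); cv2.imwrite(f"pics/{n}.png",p); np.save(f"pics/{n}.npy",d); print(n,r.camera_params(n))
E
```

```text
{'time': 0.0, 'joint_pos': array([-6.95233714e+01,  7.51445367e+00,  8.53309097e+01, -7.53227099e-04,
        8.72621505e+01, -4.89397767e+00]), 'qd': array([ 0.06281047,  0.01792298,  0.10554437, -0.07362401,  0.098098  ,
       -0.03557738]), 'joint_efforts': array([-3.42043886e-04, -5.69400001e+01, -5.00559032e+01, -1.33652488e-04,
        1.46425003e-02, -4.11229962e-05]), 'tool_pos': array([ 256.89179167, -541.59855845,  230.23563907]), 'tcp_rot': array([-1.79892814e+02, -8.42268269e-03,  2.53706350e+01]), 'ft_force': array([-0.36271247, -0.6370854 ,  0.51088264]), 'wrist_torque': array([-0.0494664 ,  0.04423664,  0.01068652]), 'grip_force': 0.0, 'finger_gap': 85.17119627903207}
top {'fx': 444.77372998314786, 'fy': 444.77372998314786, 'cx': 281.3355520338833, 'cy': 205.54152185559124, 'pose': array([[-1.05910504e-02, -9.93877970e-01,  1.09974590e-01,
         3.66384621e+02],
       [-9.99734337e-01,  1.27762011e-02,  1.91839594e-02,
         3.46841348e+02],
       [-2.04715721e-02, -1.09742196e-01, -9.93749247e-01,
         9.25059235e+02],
       [ 0.00000000e+00,  0.00000000e+00,  0.00000000e+00,
         1.00000000e+00]])}
scene {'fx': 398.88959448599417, 'fy': 398.88959448599417, 'cx': 288.26620214671726, 'cy': 206.5536082983642, 'pose': array([[-6.41430878e-01, -5.35649264e-01,  5.49223357e-01,
         5.42790745e+00],
       [-7.67174860e-01,  4.50671399e-01, -4.56440604e-01,
         7.12219290e+02],
       [-3.02718478e-03, -7.14125449e-01, -7.00011199e-01,
         6.63326011e+02],
       [ 0.00000000e+00,  0.00000000e+00,  0.00000000e+00,
         1.00000000e+00]])}
```

View pics/top.png

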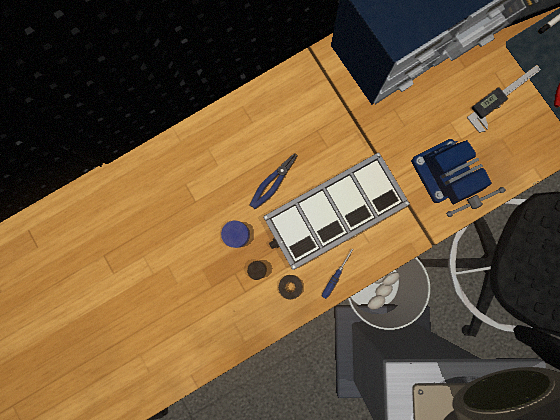

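View pics/scene.png

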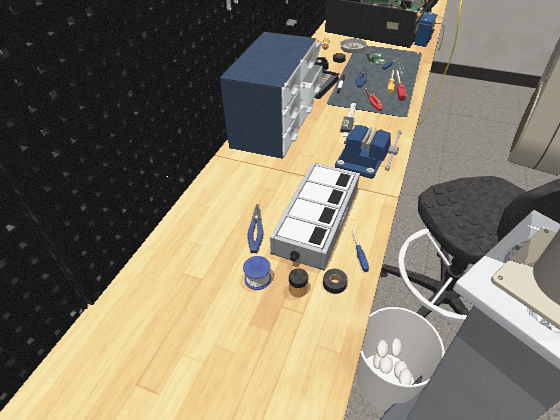

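The top view shows the box with its corners near (265,216), (378,155), (408,204) and (294,267). The gland is on the left, so hatch a is leftmost. The dark pads are near (303,250), (331,233), (358,217) and (386,201). Next I'll enlarge that area to measure it.

```bash
cat > h.py <<'E'
import numpy as np
from bench import r
def px2w(cam,u,v,z):
    c=r.camera_params(cam); P=c["pose"]
    d=P[:3,:3]@np.array([(u-c["cx"])/c["fx"],(v-c["cy"])/c["fy"],1])
    return P[:3,3]+d*(z-P[2,3])/d[2]
E
python3 - <<'E'
import cv2,numpy as np
from h import *
p=cv2.imread("pics/top.png")
c=p[145:275,255:415]; cv2.imwrite("pics/crop.png",cv2.resize(c,None,fx=4.6,fy=4.6,interpolation=cv2.INTER_CUBIC))
g=cv2.cvtColor(p,cv2.COLOR_BGR2GRAY)
d=np.load("pics/top.npy")
for s in [(303,250),(331,233),(358,217),(386,201)]:
    m=np.zeros_like(g);  w=g<75
    n,l,st,ce=cv2.connectedComponentsWithStats(w.astype(np.uint8),connectivity=4)
    k=l[s[1],s[0]]
    print(k,st[k],ce[k],px2w("top",*ce[k],56).round(1), cv2.minAreaRect(np.argwhere(l==k)[:,::-1].astype(np.int32)),d[s[1],s[0]])
for q in [(265,216),(378,155),(408,204),(294,267)]: print(px2w("top",*q,56).round(1))
E
```

```text
410 [290 236  26  22 295] [302.21355932 246.53220339] [381.8 323.9  56. ] ((302.3018798828125, 246.44342041015625), (12.723843574523926, 23.019474029541016), 60.945396423339844) 862.937
327 [317 221  26  21 291] [329.84536082 231.01718213] [411.4 269.6  56. ] ((329.8490905761719, 231.02828979492188), (12.723843574523926, 22.630956649780273), 60.945396423339844) 866.0442
243 [345 205  26  22 289] [357.50519031 215.52249135] [441.  214.9  56. ] ((357.52362060546875, 215.54246520996094), (12.723843574523926, 22.533830642700195), 60.945396423339844) 867.6749
179 [373 190  26  22 289] [384.91349481 200.21107266] [470.5 160.5  56. ] ((384.9751281738281, 200.0933837890625), (12.890297889709473, 22.637731552124023), 59.931419372558594) 871.1431
[442.3 395.9  56. ]
[560.9 170.9  56. ]
[462.4 115.9  56. ]
[342.6 340.4  56. ]
```

View pics/crop.png

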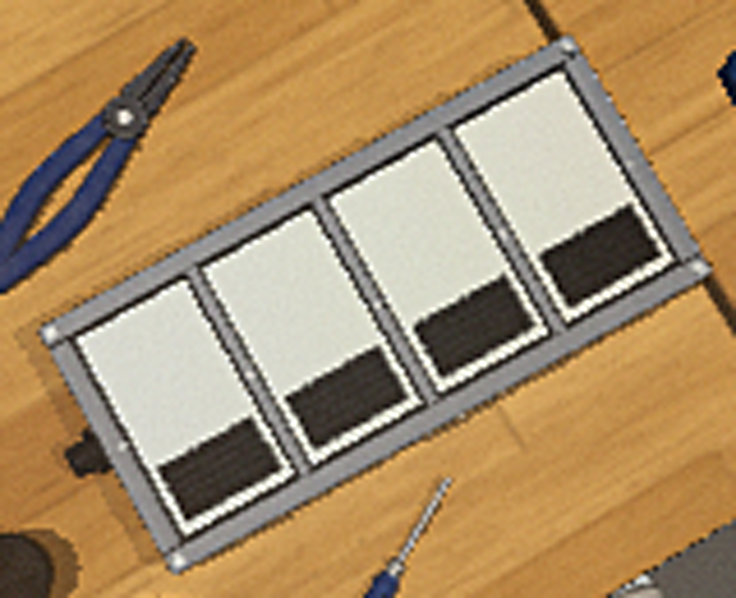

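Request:
jog_arm([
  [[33,-36,0],[0,0,-0.005]],
  [[66,-72,0],[0,0,-0.01]],
  [[99,-108,0],[0,0,-0.02]],
  [[132,-145,0],[0,0,-0.025]],
  [[165,-181,0],[0,0,-0.03]],
  [[198,-217,0],[0,0,-0.035]],
  [[231,-254,0],[0,0,-0.04]],
  [[264,-290,0],[0,0,-0.045]],
  [[297,-326,0],[0,0,-0.05]],
  [[330,-363,0],[0,0,-0.055]],
], grip=0, force=20)

```text
time: 1.1
tool_pos: [399.7, -70.8, 231.2]
tcp_rot: [180.0, -0.0, 28.5]
ft_force: [0.7, -0.8, -1.0]
finger_gap: 0.3
grip_force: 0.0
```

```bash
python3 - <<'E'
from h import *
s=r.sense();print(s["time"],s["tool_pos"],s["tcp_rot"],s["ft_force"],s["finger_gap"]);print(r.camera_params("wrist"))
R=lambda a:np.array([[np.cos(a),np.sin(a)],[np.sin(a),-np.cos(a)]])
print(R(np.radians(s["tcp_rot"][2])).T@(np.array([470.5,160.5])-s["tool_pos"][:2]))
E
```

```text
1.1 [399.6918302  -70.84068637 231.15749829] [ 1.79986775e+02 -1.00633794e-02  2.85101367e+01] [ 0.67024391 -0.78878714 -0.99479674] 0.290409432950859
{'fx': 371.67765705730346, 'fy': 371.67765705730346, 'cx': 277.7530379236821, 'cy': 215.42260710143069, 'tool_from_camera': array([[-9.96700558e-05, -9.61843384e-01, -2.73600612e-01,
         6.95544265e+01],
       [ 9.99999968e-01, -1.58902866e-04,  1.94332963e-04,
        -5.39347704e-01],
       [-2.30393797e-04, -2.73600584e-01,  9.61843369e-01,
        -1.43349465e+02],
       [ 0.00000000e+00,  0.00000000e+00,  0.00000000e+00,
         1.00000000e+00]])}
[ 172.64365485 -169.48887433]
```

Request:
jog_arm([
  [[33,-33,0],[0,0,0]],
  [[67,-66,0],[0,0,0]],
  [[100,-98,0],[0,0,0]],
  [[132,-130,10],[0,0,0]],
  [[158,-155,30],[0,0,0]],
  [[172,-169,60],[0,0,0]],
  [[172.5,-169.5,95],[0,0,0]],
  [[172.5,-169.5,125],[0,0,0]],
  [[172.5,-169.5,145],[0,0,0]],
  [[172.5,-169.5,150],[0,0,0]],
])

```text
time: 2.1
tool_pos: [467.7, 158.1, 77.9]
tcp_rot: [-179.9, 0.3, 28.5]
ft_force: [-0.1, 0.6, -0.8]
finger_gap: -0.2
grip_force: 0.0
```

Request:
jog_arm([
  [[0,0,5],[0,0,0]],
  [[0,0,5],[0,0,0]],
  [[0,0,5],[0,0,0]],
])

```text
time: 2.4
tool_pos: [471.3, 158.7, 77.6]
tcp_rot: [180.0, -0.1, 28.5]
ft_force: [0.7, -0.3, 0.1]
finger_gap: 0.2
grip_force: 0.0
```

```bash
python3 - <<'E'
from h import *
import cv2
s=r.sense();print(s["time"],s["tool_pos"],s["tcp_rot"],s["ft_force"])
p,d=r.snapshot("wrist");cv2.imwrite("pics/w1.png",p)
E
```

```text
2.4 [471.33757407 158.70847051  77.63297848] [ 1.79969590e+02 -1.15671221e-01  2.85114374e+01] [ 0.74386333 -0.34968629  0.07234628]
```

View pics/w1.png

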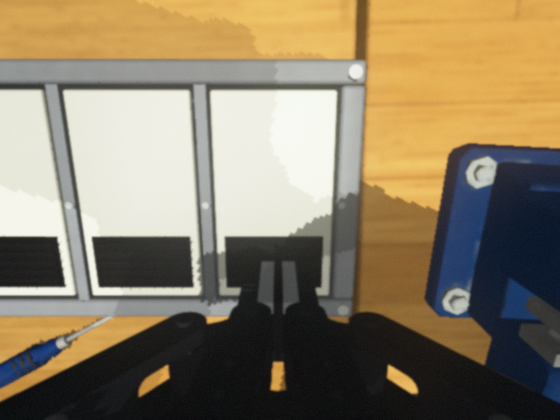

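The fingertips are about 2 mm to the right of pad d's centre at (274,262), otherwise aligned. I'll approach slowly, 0.5 mm per row.

Request:
jog_arm([
  [[0,-1.5,5],[0,0,0]],
  [[0,-1.5,10],[0,0,0]],
  [[0,-1.5,14],[0,0,0]],
  [[0,-1.5,17],[0,0,0]],
  [[0,-1.5,18],[0,0,0]],
  [[0,-1.5,18.5],[0,0,0]],
  [[0,-1.5,19],[0,0,0]],
  [[0,-1.5,19],[0,0,0]],
])

```text
time: 3.25
tool_pos: [469.7, 159.9, 57.4]
tcp_rot: [180.0, -0.0, 28.5]
ft_force: [-0.6, 0.8, 0.2]
finger_gap: -0.1
grip_force: 0.0
```

Request:
jog_arm([
  [[0,0,0.5],[0,0,0]],
  [[0,0,1],[0,0,0]],
  [[0,0,1],[0,0,0]],
])

```text
time: 3.55
tool_pos: [469.6, 159.9, 56.3]
tcp_rot: [-180.0, -0.0, 28.5]
ft_force: [-0.3, -0.4, -0.5]
finger_gap: 0.2
grip_force: 0.0
```

Request:
jog_arm([
  [[0,0,0.5],[0,0,0]],
  [[0,0,1],[0,0,0]],
  [[0,0,1],[0,0,0]],
])

```text
time: 3.85
tool_pos: [469.7, 159.9, 55.5]
tcp_rot: [180.0, -0.0, 28.5]
ft_force: [-1.5, -0.2, 3.1]
finger_gap: -0.1
grip_force: 1.8
```

Request:
jog_arm([
  [[0,0,0.3],[0,0,0]],
  [[0,0,0.5],[0,0,0]],
  [[0,0,0.5],[0,0,0]],
])

```text
time: 4.15
tool_pos: [469.7, 159.9, 55.2]
tcp_rot: [180.0, -0.0, 28.5]
ft_force: [-2.6, -0.2, 6.3]
finger_gap: 0.2
grip_force: 3.3
```

Request:
jog_arm([
  [[0,0,0.2],[0,0,0]],
  [[0,0,0.4],[0,0,0]],
  [[0,0,0.4],[0,0,0]],
])

```text
time: 4.45
tool_pos: [469.7, 159.9, 55.0]
tcp_rot: [180.0, -0.0, 28.5]
ft_force: [-3.9, -1.1, 8.4]
finger_gap: 0.2
grip_force: 4.6
```

Hatch d is locked: 9 N with only about 1 mm of give. Next is c.

Request:
jog_arm([
  [[0,0,-6],[0,0,0]],
  [[0,-8,-15],[0,0,0]],
  [[0,-30,-15],[0,0,0]],
  [[0,-52,-15],[0,0,0]],
  [[0,-61,-15],[0,0,0]],
  [[0,-62,-11],[0,0,0]],
  [[0,-62,-7],[0,0,0]],
  [[0,-62,-4],[0,0,0]],
  [[0,-62,-2.5],[0,0,0]],
  [[0,-62,-2.5],[0,0,0]],
])

```text
time: 5.45
tool_pos: [440.1, 213.8, 56.5]
tcp_rot: [-180.0, 0.0, 28.5]
ft_force: [-0.1, 0.5, 0.1]
finger_gap: 0.1
grip_force: 0.0
```

Request:
jog_arm([
  [[0,0,0.5],[0,0,0]],
  [[0,0,1],[0,0,0]],
  [[0,0,1.4],[0,0,0]],
  [[0,0,1.4],[0,0,0]],
])

```text
time: 5.85
tool_pos: [440.3, 214.2, 55.8]
tcp_rot: [180.0, -0.0, 28.5]
ft_force: [-1.2, -1.7, 3.2]
finger_gap: 0.0
grip_force: 1.6
```

Request:
jog_arm([
  [[0,0,0.3],[0,0,0]],
  [[0,0,0.6],[0,0,0]],
  [[0,0,0.6],[0,0,0]],
])

```text
time: 6.15
tool_pos: [440.2, 214.3, 55.2]
tcp_rot: [180.0, -0.0, 28.5]
ft_force: [-2.2, -2.2, 5.5]
finger_gap: -0.3
grip_force: 2.8
```

Request:
jog_arm([
  [[0,0,0.3],[0,0,0]],
  [[0,0,0.6],[0,0,0]],
  [[0,0,0.6],[0,0,0]],
])

```text
time: 6.45
tool_pos: [440.3, 214.3, 55.0]
tcp_rot: [180.0, -0.0, 28.5]
ft_force: [-3.4, -3.7, 8.5]
finger_gap: 0.1
grip_force: 4.7
```

Hatch c is locked too. Next is b.

Request:
jog_arm([
  [[0,0,-6],[0,0,0]],
  [[0,-8,-15],[0,0,0]],
  [[0,-30,-15],[0,0,0]],
  [[0,-52,-15],[0,0,0]],
  [[0,-61,-15],[0,0,0]],
  [[0,-62,-11],[0,0,0]],
  [[0,-62,-7],[0,0,0]],
  [[0,-62,-4],[0,0,0]],
  [[0,-62,-2.5],[0,0,0]],
  [[0,-62,-2.5],[0,0,0]],
])

```text
time: 7.45
tool_pos: [410.4, 268.2, 56.4]
tcp_rot: [180.0, 0.0, 28.5]
ft_force: [0.6, 0.0, 0.2]
finger_gap: 0.2
grip_force: 0.0
```

Request:
jog_arm([
  [[0,0,0.5],[0,0,0]],
  [[0,0,1],[0,0,0]],
  [[0,0,1.4],[0,0,0]],
  [[0,0,1.4],[0,0,0]],
])

```text
time: 7.85
tool_pos: [410.7, 268.7, 55.7]
tcp_rot: [180.0, -0.0, 28.5]
ft_force: [-0.0, -2.3, 2.6]
finger_gap: 0.1
grip_force: 1.7
```

Request:
jog_arm([
  [[0,0,0.3],[0,0,0]],
  [[0,0,0.6],[0,0,0]],
  [[0,0,0.6],[0,0,0]],
])

```text
time: 8.15
tool_pos: [410.6, 268.7, 54.9]
tcp_rot: [180.0, -0.0, 28.5]
ft_force: [0.0, -2.0, 3.3]
finger_gap: 0.1
grip_force: 2.0
```

Request:
jog_arm([
  [[0,0,0.3],[0,0,0]],
  [[0,0,0.6],[0,0,0]],
  [[0,0,0.6],[0,0,0]],
])

```text
time: 8.45
tool_pos: [410.6, 268.8, 54.2]
tcp_rot: [180.0, -0.0, 28.5]
ft_force: [0.7, -2.2, 2.8]
finger_gap: 0.2
grip_force: 1.8
```

Hatch b keeps sinking at about 3 N, so it's the unlocked one. I'll push on down.

Request:
jog_arm([
  [[0,0,1],[0,0,0]],
  [[0,0,2],[0,0,0]],
  [[0,0,3],[0,0,0]],
  [[0,0,4],[0,0,0]],
  [[0,0,5],[0,0,0]],
  [[0,0,6],[0,0,0]],
  [[0,0,7],[0,0,0]],
  [[0,0,8],[0,0,0]],
  [[0,0,9],[0,0,0]],
  [[0,0,10],[0,0,0]],
])

```text
time: 9.45
tool_pos: [410.3, 269.0, 44.1]
tcp_rot: [-180.0, 0.0, 28.5]
ft_force: [1.0, 0.1, 4.4]
finger_gap: -0.2
grip_force: 1.7
```

Request:
jog_arm([
  [[0,0,1],[0,0,0]],
  [[0,0,2],[0,0,0]],
  [[0,0,3],[0,0,0]],
  [[0,0,4],[0,0,0]],
  [[0,0,5],[0,0,0]],
  [[0,0,6],[0,0,0]],
  [[0,0,7],[0,0,0]],
  [[0,0,7],[0,0,0]],
])

```text
time: 10.25
tool_pos: [410.1, 268.6, 36.8]
tcp_rot: [180.0, 0.0, 28.5]
ft_force: [0.2, 0.6, 0.8]
finger_gap: 0.5
grip_force: 0.4
```

Request:
jog_arm([
  [[0,0,0.7],[0,0,0]],
  [[0,0,1.4],[0,0,0]],
  [[0,0,2],[0,0,0]],
  [[0,0,2],[0,0,0]],
])

```text
time: 10.65
tool_pos: [410.3, 268.8, 35.0]
tcp_rot: [-180.0, 0.0, 28.5]
ft_force: [0.1, -0.8, 3.0]
finger_gap: 0.2
grip_force: 0.8
```

Request:
jog_arm([
  [[0,0,0.5],[0,0,0]],
  [[0,0,1],[0,0,0]],
  [[0,0,1],[0,0,0]],
])

```text
time: 10.95
tool_pos: [410.4, 268.8, 34.1]
tcp_rot: [180.0, 0.0, 28.5]
ft_force: [-0.4, -0.6, 2.3]
finger_gap: 0.0
grip_force: 1.0
```

Request:
jog_arm([
  [[0,0,0.5],[0,0,0]],
  [[0,0,1],[0,0,0]],
  [[0,0,1],[0,0,0]],
])

```text
time: 11.25
tool_pos: [410.3, 268.8, 33.1]
tcp_rot: [-180.0, 0.0, 28.5]
ft_force: [-0.7, -0.5, 3.0]
finger_gap: 0.5
grip_force: 1.0
```

Request:
jog_arm([
  [[0,0,0.4],[0,0,0]],
  [[0,0,0.8],[0,0,0]],
  [[0,0,0.8],[0,0,0]],
])

```text
time: 11.55
tool_pos: [410.4, 268.8, 32.3]
tcp_rot: [-180.0, 0.0, 28.5]
ft_force: [0.3, 0.1, 2.7]
finger_gap: 0.2
grip_force: 1.1
```

Request:
jog_arm([
  [[0,0,0.4],[0,0,0]],
  [[0,0,0.8],[0,0,0]],
  [[0,0,0.8],[0,0,0]],
])

```text
time: 11.85
tool_pos: [410.4, 268.8, 31.6]
tcp_rot: [-180.0, 0.0, 28.5]
ft_force: [-1.7, -0.1, 3.5]
finger_gap: 0.2
grip_force: 1.4
```

Request:
jog_arm([
  [[0,0,0.4],[0,0,0]],
  [[0,0,0.8],[0,0,0]],
  [[0,0,0.8],[0,0,0]],
])

```text
time: 12.15
tool_pos: [410.7, 269.0, 31.2]
tcp_rot: [180.0, -0.0, 28.5]
ft_force: [-1.7, -0.7, 6.6]
finger_gap: -0.4
grip_force: 2.7
```

```bash
python3 - <<'E'
from h import *
import cv2
s=r.sense();print(s["time"],s["tool_pos"],s["ft_force"])
p,d=r.snapshot("wrist");cv2.imwrite("pics/w2.png",p)
E
```

```text
12.15 [410.69111549 268.95118259  31.17184799] [-1.69513401 -0.73750536  6.60497668]
```

View pics/w2.png

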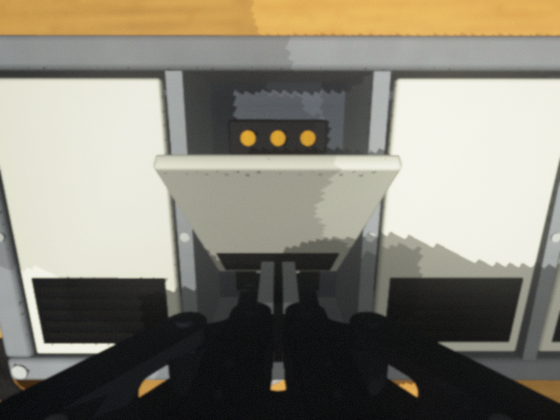

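The picture shows hatch b standing wide open, its rear edge at row ~160, and the force is now rising at the stop. One more nudge will confirm that.

Request:
jog_arm([
  [[0,0,0.4],[0,0,0]],
  [[0,0,0.8],[0,0,0]],
  [[0,0,0.8],[0,0,0]],
  [[0,0,0.8],[0,0,0]],
])

```text
time: 12.6
tool_pos: [411.0, 269.1, 30.9]
tcp_rot: [180.0, -0.1, 28.5]
ft_force: [-2.4, -0.4, 11.1]
finger_gap: 0.2
grip_force: 4.4
```

The hatch is at its stop: 0.3 mm of travel for 4.5 N more. Now I'll retract.

Request:
jog_arm([
  [[0,0,-2],[0,0,0]],
  [[-1,0,-6],[0,0,0]],
  [[-1,0,-14],[0,0,0]],
  [[-1,0,-24],[0,0,0]],
  [[-1,0,-40],[0,0,0]],
  [[-1,0,-60],[0,0,0]],
  [[-1,0,-80],[0,0,0]],
  [[-1,0,-100],[0,0,0]],
  [[-1,0,-110],[0,0,0]],
  [[-1,0,-110],[0,0,0]],
])

```text
time: 13.6
tool_pos: [410.8, 269.0, 142.2]
tcp_rot: [180.0, -0.2, 28.5]
ft_force: [-0.1, -0.1, -0.5]
finger_gap: -0.2
grip_force: 0.0
```

```bash
python3 - <<'E'
from h import *
import cv2
s=r.sense();print(s["time"],s["tool_pos"],s["ft_force"])
pos=s["tool_pos"];a=np.radians(s["tcp_rot"][2])
p,d=r.snapshot("wrist");cv2.imwrite("pics/w3.png",p)
c=r.camera_params("wrist");v,u=np.mgrid[:420,:560]
X=np.stack([(u-c["cx"])/c["fx"]*d,(v-c["cy"])/c["fy"]*d,d],-1)
T=c["tool_from_camera"];X=X@T[:3,:3].T+T[:3,3]   # tool frame: x fwd, y right, z down
z=pos[2]-X[...,2]
# fit tilt of the plate around its mid column (white pixels above box top)
B=np.median(X[...,1]);m=(abs(X[...,1])<15)&(z>60)&(z<100)&(X[...,0]>10)&(X[...,0]<80)&(d>0)
k=np.polyfit(X[...,0][m],z[m],1);print("n",m.sum(),"tilt",np.arctan(k[0]),"zmax",z[m].max())
E
```

```text
13.6 [410.82263733 268.99502235 142.21463019] [-0.0805652  -0.13484661 -0.45175907]
n 2583 tilt 0.8969113676033987 zmax 96.93094350007883
```

View pics/w3.png

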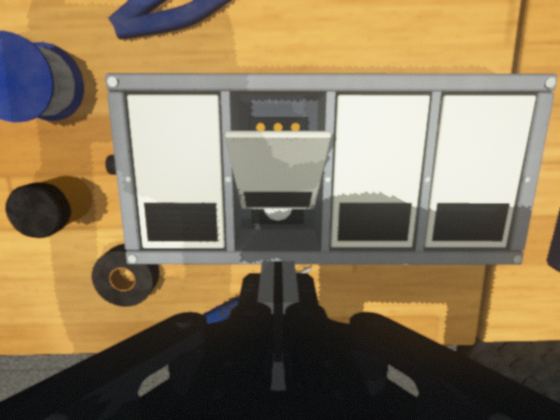

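Hatch b stands open with its rear edge 97 mm above the bench, which is 41 mm above the box top, so it's fully open. The other hatches are shut and nothing around the box has moved.

```bash
python3 -c "
from bench import r
print(r.hand_in())"
```

```text
the job is handed in; nothing more can be done
None
```

I pressed d and c gently and both were locked; b rocked, so I pushed it open to its stop, left it standing open, and handed the job in with the arm clear (a was never pressed).

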